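Clip the brass blank into the engraving stage

ROBOT

A 7-joint arm with a two-finger parallel gripper is mounted at the origin on the work surface. World frame = base frame: x ahead of the robot, y to its left, z up, the work surface at z = 0. Lengths are in m, angles in rad, forces in N, time in s.
With the tool pointing down it reaches from about 0.425 to 0.875 m from the base axis. Payload 4.7 kg.
Tool frame: the origin (TCP) lies at the very end of the fingers, on their centre line; the grasp point (between the pads) lies behind it (ctrl.tcp_to_grasp is the z of the grasp point in the tool frame, in m); z points along the fingers, y is the line along which they close (so a half turn about z gives the same grasp; the last joint's range is limited). The gripper opens to 87 mm and grips with 3 to 60 N. Pads are 19 mm wide; open, the fingers measure 117 mm over their backs; the gripper's body (75 mm by 190 mm) begins 51 mm behind the grasp point.
Start: joints at [1.133, 0.321, -0.07, 1.45, 0.023, 1.371, -0.057], TCP at [0.284, -0.585, 0.223] pointing down, gripper open.
Joint ranges: [-2.86, 2.86], [-0.3, 2.09], [-1.38, 1.24], [0.06, 2.45], [-1.56, 4.7], [0.09, 2.05], [-2.69, 2.69]. Speed limits (rad/s): [2.57, 2.57, 3.14, 3.14, 3.14, 3.14, 3.14].

INTERFACE

Orientations are given as a rotation vector (axis times angle).
In Python, from bench import ctrl gives the robot as it stands.
- The arm moves only by the tool step_arm, never from a script. Its argument "targets" is a list of rows, each a list of 7 numbers: the shift along the world's x, y, z in cm, then the turn, a rotation vector about the world's x, y, z in degrees, then the opening, from 0 (shut) to 1 (fully open). A call has exactly 5 rows; each row shifts and turns the commanded pose from where the row before left it; what a row does not reach is not made up. A row lasts 1/12 s, in which the tool goes at most 41.7 mm and 7.16 degrees, less where a joint would pass 70% of its speed; a pose out of reach is approached as far as the arm can. A call with a gripper value outside its range is refused whole. The fingers move at their own pace and stop on an object; "force" is the grip in N (left out, the last holds). Time passes only in rows, so rows that do not move let the fingers close, or fill a call up. It gives the time, the measured TCP pose, the force, the opening and the grip force at its end, in the units of the state.
- ctrl.get_state(): the state, without advancing time (a new reading comes with each control period).
- ctrl.get_image(name): name is "scene" or "side" or "wrist"; returns (picture, depth): 384x512x3 uint8, red, green, blue; 384x512 float32, m along the optical axis (not along the pixel's ray), 0 where there is no reading.
- ctrl.camera_params(name): a dict with "intrinsics" (3x3 intrinsics, pixels), "rvec" (rotation vector, rad) and "tvec" (3), from world to camera coordinates, as OpenCV has them; the wrist camera has in their place "hand_eye" (4x4, takes a point from camera to tool coordinates, whose origin is the TCP and whose axes are the flange's). Camera axes: x right, y down, z forward; pixel columns grow to the right and rows downward; lengths in m; the calibration is good to about 2 mm. The wrist camera is an equidistant fisheye: a pixel r from the principal point sees the ray r / f radians off the axis. A picture is of the moment at which its call begins: read the wrist's pose just before it. camera_params takes no time and is no camera call.
- ctrl.close_job(): hands the job in; it is judged then, once.
The state is a dict: "time": time; "joint_positions": joint angles; "qd": joint speeds; "joint_torque": joint torques, N m; "position": TCP position; "tool_rot": TCP orientation; "ft_force": force on the tool from outside, world axes, zero at the start; "torque": the same for the moment, N m; "grip_width": opening from 0.0 (shut) to 1.0 (fully open); "grip_force": force on a finger pad.
Only numpy, scipy, OpenCV 4.12 (cv2) and the standard library are available. Lean on these libraries where they do the work, as an engineer would, in place of code of your own. Each camera call takes 0.05 s, during which the arm holds its last target. There are 200 camera calls.

TASK

Pick up the brass blank (not the aluminium or the copper one) and lay it flat, grooves up, on the front of the engraving stage's deck. Slide it straight back along the deck under the two sprung clips, so that they ride up over its end and snap down into the groove, until it is fully home against the red back stop; then let go and leave it there.

Things in the scene. Friction and masses are not known exactly. Their poses are not given: they have to be found in the camera images.
- brass_blank: Yellow brass plate 110 (x) by 50 (y) by 9 mm, 0.3 to 0.5 kg, loose on the table, grooved face up. A cross groove 4 mm deep lies 26 to 48 mm from the middle at each end, then a rounded bead 9 mm high; either end may go in first. Origin: centre of underside. Aluminium (silver-grey) and copper (reddish) plates of the same shape lie near; places vary.
- stage: Fixed green base 225 x 90 mm with a polished, slippery aluminium deck 40 mm wide (narrower than the blank, no side guides), top 20 mm up, x -120 to +90 mm. Slide-in direction is its +x, roughly away from the robot. Origin: on the table under the middle of a fully home blank, whose long axis is then along x. Red stop, face at x +55 mm, 8 mm over the deck. Green clip block behind it, 42 mm high.
- clip_left (a joint): Lift (rad) of the steel sprung clip, 10 mm wide, at stage y +14 mm: 0 empty, about 0.15 riding on a plate, 0.05 snapped into its groove. It reaches from the block over the stop; nose at stage x +38 mm, 3 mm over the deck; upturned tip, which lets a plate in, at x +9 mm, about 37 mm above the table. Presses down 1 to 2 N; pushing under both takes up to about 12 N.
- clip_right (a joint): The same for the other clip, at stage y -14 mm.
Mind the look-alikes: they are no part of the job. Several things have the shape of the brass_blank; the one meant has the colours described above.

How it is judged:
By the outcome, as a careful person would: the job done as asked, in the order asked, and still so for the second after the job is handed in, with the robot touching nothing.
It also fails if it takes over 40 s, if anything falls off the work surface, if the arm or the gripper's body presses on something with over 40 N, if the wrist force passes 120 N, or if a joint passes its speed limit or range.

## Working session

There is one attempt and no reset: what is moved stays moved. The work goes in short steps, Python scripts to look and compute and a tool call to move; the robot and the scene stay as the last step left them, time stands still between calls to the robot, and variables do not carry over. Pictures are saved under pics/ and viewed, at most 10 in all, crops included, and the job is handed in when it is done.

Besides the shell and the picture viewer there is one more tool, called after "Emit:" as name(argument=value, ...) on one line, values as JSON. step_arm: Moves the arm, as the interface text tells. Its arguments: {"type":"object","properties":{"targets":{"type":"array"},"force":{"type":"number"}},"required":["targets"]}

```bash
mkdir -p pics
cat > h.py <<'E'
import numpy as np, cv2
from bench import ctrl
def snap(n,fn):
    im,d=ctrl.get_image(n); cv2.imwrite('pics/'+fn+'.png',im[:,:,::-1]); np.save('pics/'+fn+'.npy',d); return im,d
def world(n,d,pts):
    p=ctrl.camera_params(n);K=np.array(p['intrinsics']);R=cv2.Rodrigues(np.array(p['rvec'],float))[0];t=np.array(p['tvec'])
    out=[]
    for u,v in pts:
        z=float(np.median(d[int(v)-1:int(v)+2,int(u)-1:int(u)+2])); c=z*np.linalg.inv(K)@[u,v,1]; out.append(R.T@(c-t.ravel()))
    return np.array(out)
def cloud(n,d):
    p=ctrl.camera_params(n);K=np.array(p['intrinsics']);R=cv2.Rodrigues(np.array(p['rvec'],float))[0];t=np.array(p['tvec']).ravel()
    v,u=np.indices(d.shape); c=np.stack([u,v,np.ones_like(u)],-1)@np.linalg.inv(K).T*d[...,None]
    return (c-t)@R
E
python3 - <<'E'
from h import *
np.set_printoptions(precision=4,suppress=True)
a,_=snap('scene','s0');b,_=snap('side','d0')
for n in('scene','side'):
    p=ctrl.camera_params(n);R=cv2.Rodrigues(np.array(p['rvec'],float))[0];print(n,-R.T@np.array(p['tvec']).ravel(),R[2],p['intrinsics'][0])
s=ctrl.get_state();print(s['position'],s['tool_rot'],cv2.Rodrigues(np.array(s['tool_rot']))[0],ctrl.tcp_to_grasp)
E
```

```text
scene [1.1062 0.4746 1.0624] [-0.4599 -0.4078 -0.7888] [484.9052   0.     257.4674]
side [0.2198 0.4573 0.6046] [ 0.3554 -0.6073 -0.7106] [359.6353   0.     256.7785]
[ 0.2835 -0.5843  0.2216] [-3.0602 -0.7034  0.0008] [[ 0.8996  0.4366 -0.0009]
 [ 0.4366 -0.8996  0.0015]
 [-0.0001 -0.0017 -1.    ]] -0.0187
```

View pics/s0.png

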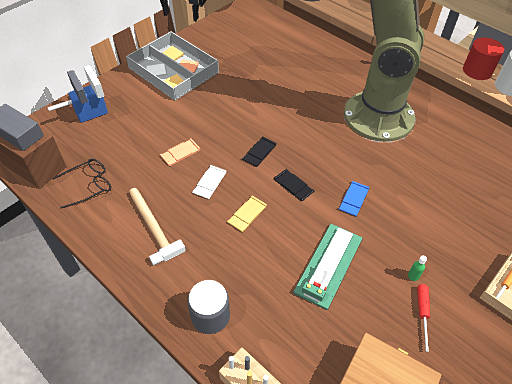

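View pics/d0.png

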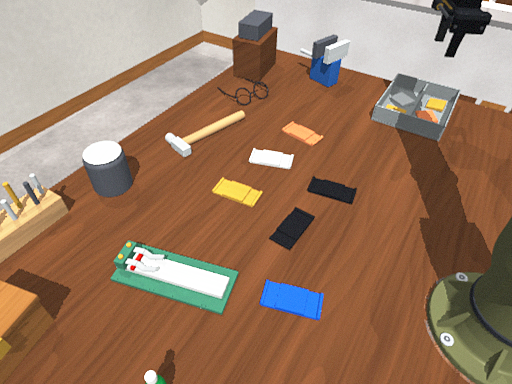

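The plates, in scene pixels, are: yellow (247,213), orange (180,151), silver-white (209,181), two black (260,151) and (294,184), and blue (354,198). The yellow one matches brass. I'll confirm that in an enlarged crop and measure it.

Run:
```python
from h import *
np.set_printoptions(precision=4,suppress=True)
for n,f,box,sb in(('scene','s0',(220,190,275,235),(290,220,370,310)),('side','d0',(205,170,270,212),(105,235,245,315))):
    im=cv2.imread('pics/'+f+'.png');d=np.load('pics/'+f+'.npy');P=cloud(n,d)
    hsv=cv2.cvtColor(im,cv2.COLOR_BGR2HSV)
    def reg(b,m):
        k=np.zeros(m.shape,bool);k[b[1]:b[3],b[0]:b[2]]=1;return P[k&m&(d>0)]
    h,s,v=hsv[...,0],hsv[...,1],hsv[...,2]
    q=reg(box,(h>18)&(h<32)&(s>90)&(v>110));
    r=cv2.minAreaRect((q[:,:2]*1000).astype(np.float32));print(n,'brass',len(q),r,np.percentile(q[:,2],[5,50,95]))
    g=reg(sb,(h>60)&(h<95)&(s>80));g2=g[g[:,2]<.016]
    r=cv2.minAreaRect((g2[:,:2]*1000).astype(np.float32));print('base',len(g2),r,cv2.boxPoints(r).tolist())
    w=reg(sb,(s<60)&(v>150));w=w[(w[:,2]>.012)&(w[:,2]<.026)];r=cv2.minAreaRect((w[:,:2]*1000).astype(np.float32));print('deck',len(w),r,np.median(w[:,2]))
    rd=reg(sb,((h<8)|(h>172))&(s>150)&(v>100));print('red',len(rd),rd.mean(0))
a=cv2.imread('pics/s0.png')[185:310,150:380]; cv2.imwrite('pics/c1.png',cv2.resize(a,None,fx=3.4,fy=3.4,interpolation=2))
b=cv2.imread('pics/d0.png')[165:315,100:330]; cv2.imwrite('pics/c2.png',cv2.resize(b,None,fx=3.4,fy=3.4,interpolation=2))
```

```text
scene brass 486 ((564.9483642578125, -42.57362365722656), (110.82960510253906, 55.36806869506836), 5.7451300621032715) [0.0025 0.0075 0.0117]
base 1496 ((538.23779296875, 212.75709533691406), (227.14923095703125, 89.57984924316406), 14.333536148071289) [[417.1101989746094, 228.03553771972656], [439.2870788574219, 141.24420166015625], [659.3653564453125, 197.47865295410156], [637.1884765625, 284.2699890136719]]
deck 872 ((540.0728759765625, 212.6986083984375), (213.29058837890625, 42.20311737060547), 14.302978515625) 0.019589608413786007
red 29 [0.6116 0.2329 0.0274]
side brass 776 ((568.3991088867188, -42.597137451171875), (115.09046936035156, 61.16670227050781), 5.724652290344238) [0.003  0.0076 0.0106]
base 2431 ((545.66455078125, 213.6901397705078), (239.22181701660156, 97.40861511230469), 14.261014938354492) [[417.7418212890625, 231.42864990234375], [441.7374267578125, 137.02182006835938], [673.5872802734375, 195.95162963867188], [649.5916748046875, 290.35845947265625]]
deck 1837 ((541.5205688476562, 207.82391357421875), (208.78424072265625, 61.75334930419922), 15.847816467285156) 0.01984834378318453
red 46 [0.6096 0.2358 0.0271]
```

View pics/c2.png

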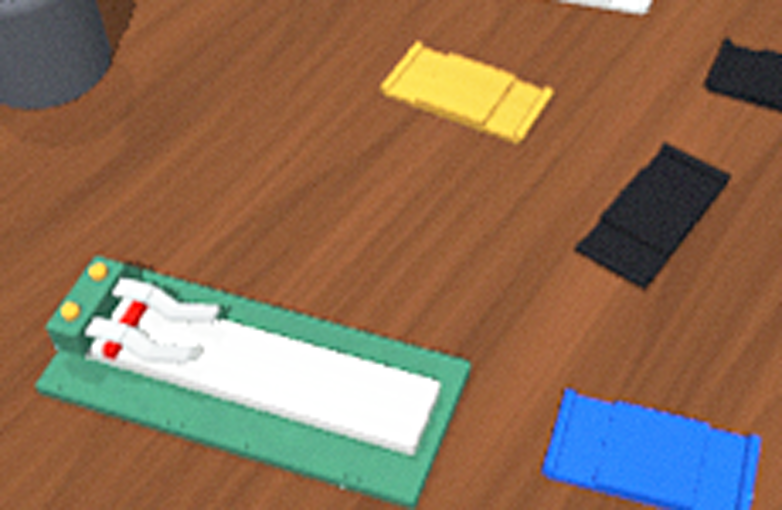

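The crop shows the yellow brass plate at side pixel (237,191), lying grooves up. The stage has its clips and red stop at the far left end, near (135,262), so the two views agree. The brass centre is about (0.565, -0.043) with yaw 5.7°. The stage origin is about (0.555, 0.216) with yaw 14.3°. I'm approaching now.

Emit:
step_arm(targets=[[1.4,2.7,-0.4,0,0,-1,0.8],[1.4,2.7,-0.4,0,0,-1,0.8],[1.4,2.7,-0.4,0,0,-1,0.8],[1.4,2.7,-0.4,0,0,-1,0.8],[1.4,2.7,-0.4,0,0,-1,0.8]], force=40)

```text
time: 0.52
position: [0.354, -0.4482, 0.2019]
tool_rot: [-3.089, -0.568, 0.001]
ft_force: [0.1, 0.2, 0.6]
grip_width: 0.813
grip_force: 0.0
```

Emit:
step_arm(targets=[[1.4,2.7,-0.4,0,0,-1,0.8],[1.4,2.7,-0.4,0,0,-1,0.8],[1.4,2.7,-0.4,0,0,-1,0.8],[1.4,2.7,-0.4,0,0,-1,0.8],[1.4,2.7,-0.4,0,0,-1,0.8]])

```text
time: 0.93
position: [0.4239, -0.3133, 0.1821]
tool_rot: [-3.111, -0.433, 0.001]
ft_force: [0.8, -0.5, -0.1]
grip_width: 0.797
grip_force: 0.0
```

Emit:
step_arm(targets=[[1.4,2.7,-0.4,0,0,-1,0.8],[1.4,2.7,-0.4,0,0,-1,0.8],[1.4,2.7,-0.4,0,0,-1,0.8],[1.4,2.7,-0.4,0,0,-1,0.8],[1.4,2.7,-0.4,0,0,-1,0.8]])

```text
time: 1.35
position: [0.4939, -0.1784, 0.1621]
tool_rot: [-3.128, -0.296, 0.001]
ft_force: [1.8, -0.2, -0.5]
grip_width: 0.802
grip_force: 0.0
```

Emit:
step_arm(targets=[[1.4,2.7,-0.8,0,0,-1,0.8],[1.4,2.7,-0.8,0,0,-1,0.8],[1.3,2.7,-0.8,0,0,-1,0.8],[1.3,2.7,-0.8,0,0,-1,0.8],[1.3,2.7,-0.8,0,0,-1.2,0.8]])

```text
time: 1.77
position: [0.5609, -0.0435, 0.1219]
tool_rot: [3.138, 0.154, -0.001]
ft_force: [0.6, -0.4, 0.1]
grip_width: 0.8
grip_force: 0.0
```

Run:
```python
from h import *
np.set_printoptions(precision=4,suppress=True)
s=ctrl.get_state();im,d=snap('side','d1');i2,d2=snap('scene','s1')
print(s['position'],s['tool_rot'],s['ft_force'])
d=np.load('pics/d0.npy');print(world('side',d,[(272,158),(331,189),(292,228)]))
im=np.vstack([cv2.resize(im[130:250,180:360,::-1],None,fx=2.4,fy=2.4),cv2.resize(i2[130:250,180:360,::-1],None,fx=2.4,fy=2.4)]);cv2.imwrite('pics/c3.png',im)
```

```text
[ 0.5609 -0.0435  0.1219] [ 3.1378  0.1542 -0.0009] [ 0.6051 -0.4499  0.1001]
[[ 0.555  -0.1883  0.0094]
 [ 0.3794 -0.1653  0.0083]
 [ 0.4024 -0.0082  0.0086]]
```

View pics/c3.png

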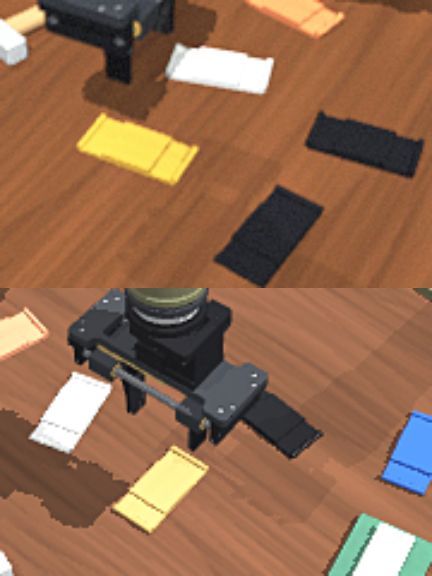

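The view from both cameras shows the gripper above the brass plate and the neighbouring plates clear of it. Descending.

Emit:
step_arm(targets=[[0,0,-3,0,0,0,0.8],[0,0,-3,0,0,0,0.8],[0,0,-2.8,0,0,0,0.8],[0,0,-1,0,0,0,0.8],[0,0,0,0,0,0,0.8]])

```text
time: 2.28
position: [0.5579, -0.0452, 0.0217]
tool_rot: [-3.137, -0.155, 0.01]
ft_force: [-0.5, 0.7, 0.9]
grip_width: 0.796
grip_force: 0.0
```

Run:
```python
from h import *
np.set_printoptions(precision=4,suppress=True)
s=ctrl.get_state();im,d=snap('wrist','w2')
print(s['position'],s['tool_rot'],s['ft_force'])
p=ctrl.camera_params('wrist');print(p)
```

```text
[ 0.5579 -0.0452  0.0217] [-3.1367 -0.1553  0.01  ] [-0.4897  0.6913  0.9168]
{'intrinsics': array([[297.3186,   0.    , 255.5747],
       [  0.    , 297.3186, 191.7407],
       [  0.    ,   0.    ,   1.    ]]), 'hand_eye': array([[-0.0005, -0.9622, -0.2723,  0.0744],
       [ 1.    , -0.0002, -0.0011,  0.0006],
       [ 0.0009, -0.2723,  0.9622, -0.1623],
       [ 0.    ,  0.    ,  0.    ,  1.    ]])}
```

View pics/w2.png

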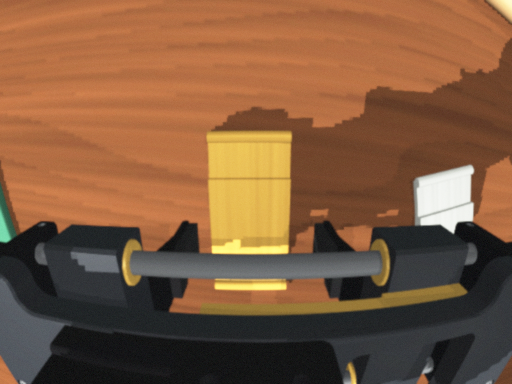

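The wrist view shows the brass plate between the fingers: plate columns 207–292 and finger tips at about 197 and 315, so it is roughly 3 mm left of centre. I'll shift and go down.

Emit:
step_arm(targets=[[0.3,0.25,0,0,-0.3,0,0.8],[0,0,-1,0,0,0,0.8],[0,0,-0.7,0,0,0,0.8],[0,0,-0.2,0,0,0,0.8],[0,0,0,0,0,0,0.8]])

```text
time: 2.75
position: [0.5632, -0.0424, 0.005]
tool_rot: [3.137, 0.156, 0.006]
ft_force: [0.0, 0.2, -0.6]
grip_width: 0.797
grip_force: 0.0
```

Emit:
step_arm(targets=[[-0.2,0,-0.25,0,0.3,0,0.8],[0,0,0,0,0,0,0.8],[0,0,0,0,0,0,0.5],[0,0,0,0,0,0,0.3],[0,0,0,0,0,0,0.3]], force=45)

```text
time: 3.17
position: [0.562, -0.0424, 0.0033]
tool_rot: [3.138, 0.156, 0.001]
ft_force: [0.2, -0.1, -0.3]
grip_width: 0.656
grip_force: 0.0
```

Emit:
step_arm(targets=[[0,0,0,0,0,0,0.3],[0,0,0,0,0,0,0.3],[0,0,0,0,0,0,0.3],[0,0,0,0,0,0,0.3],[0,0,0,0,0,0,0.3]])

```text
time: 3.58
position: [0.5619, -0.042, 0.0032]
tool_rot: [-3.138, -0.156, -0.0]
ft_force: [0.2, 1.2, 1.7]
grip_width: 0.561
grip_force: 45.0
```

Gripped at 48.8 mm. Lifting and carrying.

Emit:
step_arm(targets=[[0,0,1,0,0,0,0.3],[0,0,2,0,0,0,0.3],[0,0,2,0,0,0,0.3],[0,0,1,0,0,0,0.3],[0,0,0,0,0,0,0.3]])

```text
time: 4.0
position: [0.5636, -0.0427, 0.0657]
tool_rot: [3.136, 0.155, 0.007]
ft_force: [1.3, 0.2, -3.8]
grip_width: 0.562
grip_force: 45.0
```

Emit:
step_arm(targets=[[-0.7,2.4,0,0,0,1,0.3],[-0.7,2.4,0,0,0,1,0.3],[-0.7,2.4,0,0,0,1,0.3],[-0.7,2.4,0,0,0,1,0.3],[-0.7,2.4,0,0,0,1,0.3]])

```text
time: 4.42
position: [0.5253, 0.0782, 0.0618]
tool_rot: [3.128, 0.293, -0.003]
ft_force: [-0.2, 0.4, -3.9]
grip_width: 0.566
grip_force: 45.0
```

Emit:
step_arm(targets=[[-0.7,2.4,0,0,0,1,0.3],[-0.7,2.4,0,0,0,1,0.3],[-0.7,2.4,0,0,0,1,0.3],[-0.7,2.4,0,0,0,0.6,0.3],[-0.7,2.4,0,0,0,0,0.3]])

```text
time: 4.83
position: [0.4904, 0.1981, 0.0619]
tool_rot: [3.116, 0.391, -0.003]
ft_force: [0.0, 0.8, -3.9]
grip_width: 0.565
grip_force: 45.0
```

Emit:
step_arm(targets=[[0,0,0,0,0,0,0.3],[0,0,0,0,0,0,0.3],[0,0,0,0,0,0,0.3],[0,0,0,0,0,0,0.3],[0,0,0,0,0,0,0.3]])

```text
time: 5.25
position: [0.492, 0.1962, 0.0627]
tool_rot: [3.117, 0.387, -0.001]
ft_force: [-0.9, 0.5, -3.4]
grip_width: 0.569
grip_force: 45.0
```

Run:
```python
from h import *
np.set_printoptions(precision=4,suppress=True)
s=ctrl.get_state();im,d=snap('side','d3');i2,d2=snap('scene','s3')
print(s['position'],s['tool_rot'],s['ft_force'],s['torque'])
im=np.vstack([cv2.resize(im[180:320,90:320,::-1],None,fx=2.1,fy=2.1),cv2.resize(i2[190:320,220:450,::-1],None,fx=2.1,fy=2.1)]);cv2.imwrite('pics/c4.png',im)
```

```text
[0.492  0.1962 0.0627] [ 3.1169  0.3871 -0.0011] [-0.859   0.5348 -3.3817] [ 0.0058  0.0572 -0.0326]
```

View pics/c4.png

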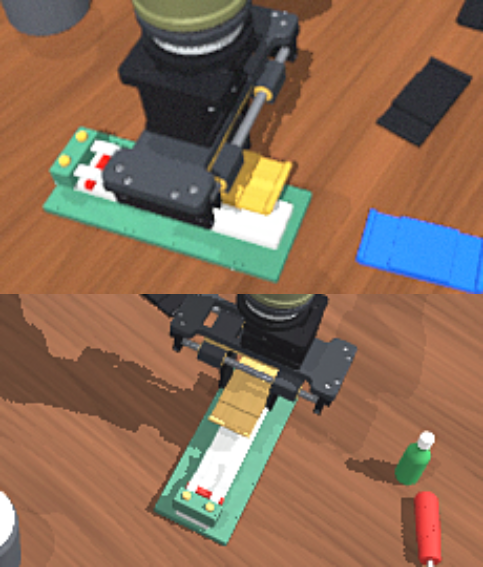

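The view shows the brass held level over the front half of the deck. I'll correct 4 mm sideways, lower most of the way, and measure blank against deck.

Emit:
step_arm(targets=[[-0.1,0.4,0,0,0,0.1,0.3],[0,0,-1.5,0,0,0,0.3],[0,0,-1.5,0,0,0,0.3],[0,0,0,0,0,0,0.3],[0,0,0,0,0,0,0.3]])

```text
time: 5.77
position: [0.49, 0.2015, 0.0325]
tool_rot: [3.117, 0.393, -0.003]
ft_force: [0.8, -0.3, -2.3]
grip_width: 0.568
grip_force: 45.0
```

```bash
cat > m.py <<'E'
from h import *
np.set_printoptions(precision=4,suppress=True)
import sys
tag=sys.argv[1]
s=ctrl.get_state();print(s['position'],s['tool_rot'],s['ft_force'])
a=np.radians(14.3);O=np.array([.5546,.2164]);u=np.array([np.cos(a),np.sin(a)]);w=np.array([-u[1],u[0]])
for n in('scene','side'):
    im,d=snap(n,n+tag);P=cloud(n,d);hsv=cv2.cvtColor(im,cv2.COLOR_RGB2HSV);h,sa,v=[hsv[...,i] for i in range(3)]
    st=np.dstack([(P[...,:2]-O)@u,(P[...,:2]-O)@w,P[...,2]])*1000
    near=(d>0)&(abs(st[...,1])<50)&(st[...,0]>-150)&(st[...,0]<80)
    b=st[near&(h>18)&(h<34)&(sa>90)&(v>90)&(st[...,2]>18)&(st[...,2]<50)]
    w_=st[near&(sa<60)&(v>150)&(abs(st[...,2]-20)<3)]
    print(n,'brass',len(b),np.percentile(b,[1,5,50,95,99],axis=0).T)
    bx=b[(b[:,2]>np.median(b[:,2])-3)]
    print(' rect',cv2.minAreaRect(bx[:,:2].astype(np.float32)))
    print(' deck',len(w_),np.percentile(w_,[1,5,50,95,99],axis=0).T)
E
python3 m.py 4
```

```text
[0.49   0.2015 0.0325] [ 3.1166  0.3935 -0.0033] [ 0.8325 -0.2995 -2.2991]
scene brass 496 [[-105.1153 -102.142   -50.4849   -9.6059   78.5817]
 [ -23.5109  -19.0997    2.7765   21.3341   25.5352]
 [  30.7568   32.0873   36.699    40.8356   44.2378]]
 rect ((-13.161712646484375, 1.4873638153076172), (185.60281372070312, 50.16295623779297), 0.7433866858482361)
 deck 212 [[-16.2442 -13.8324  10.8438  46.8343  49.4481]
 [-17.7185 -14.1329   0.5813  19.373   20.2665]
 [ 17.0598  17.474   19.6649  22.6061  22.946 ]]
side brass 561 [[-115.8737 -114.403   -95.7476  -76.5892   78.8708]
 [ -22.9268  -20.1804    4.2923   26.6577   27.9258]
 [  33.1203   33.8233   36.3045   40.5751   44.8099]]
 rect ((-18.299888610839844, 0.9186000823974609), (54.72202682495117, 196.0266876220703), 89.8698959350586)
 deck 273 [[-118.9049 -118.1882   38.4679   71.048    72.8574]
 [ -15.8724  -12.3712    1.2609   22.6077   23.3662]
 [  17.1533   17.5175   19.9518   21.5795   22.7297]]
```

Blank and deck centrelines agree within about 1 mm and the yaw matches. Lowering to contact.

Emit:
step_arm(targets=[[0,0,-0.4,0,0,0,0.3],[0,0,-0.3,0,0,0,0.3],[0,0,-0.1,0,0,0,0.3],[0,0,-0.1,0,0,0,0.3],[0,0,0,0,0,0,0.3]])

```text
time: 6.28
position: [0.4906, 0.2016, 0.0239]
tool_rot: [3.117, 0.393, -0.001]
ft_force: [0.9, -1.0, -3.0]
grip_width: 0.561
grip_force: 45.0
```

Emit:
step_arm(targets=[[0,0,-0.1,0,0,0,0.3],[0,0,0,0,0,0,0.3],[0,0,-0.1,0,0,0,0.3],[0,0,0,0,0,0,0.3],[0,0,0,0,0,0,0.3]])

```text
time: 6.7
position: [0.4913, 0.202, 0.0232]
tool_rot: [3.117, 0.393, 0.002]
ft_force: [-2.9, -1.3, 5.9]
grip_width: 0.561
grip_force: 45.0
```

Emit:
step_arm(targets=[[0.58,0.14,0,0,0,0,0.3],[0.58,0.14,0,0,0,0,0.3],[0.58,0.14,0,0,0,0,0.3],[0.58,0.14,0,0,0,0,0.3],[0.58,0.14,0,0,0,0,0.3]])

```text
time: 7.12
position: [0.5205, 0.2093, 0.0232]
tool_rot: [-3.117, -0.393, -0.002]
ft_force: [-2.9, -0.2, 6.2]
grip_width: 0.564
grip_force: 45.0
```

Emit:
step_arm(targets=[[0.4,0.09,0,0,0,0,0.3],[0.4,0.09,0,0,0,0,0.3],[0.4,0.09,0,0,0,0,0.3],[0.4,0.09,0,0,0,0,0.3],[0,0,0,0,0,0,0.3]])

```text
time: 7.53
position: [0.5356, 0.2129, 0.0232]
tool_rot: [3.117, 0.394, -0.002]
ft_force: [-4.4, -0.8, 8.3]
grip_width: 0.561
grip_force: 45.0
```

```bash
python3 m.py 5
python3 - <<'E'
import cv2,numpy as np
a=cv2.imread('pics/scene5.png')[200:320,270:390];b=cv2.imread('pics/side5.png')[220:320,95:255]
cv2.imwrite('pics/c5.png',np.hstack([cv2.resize(a,(400,400),interpolation=2),cv2.resize(b,(400,400),interpolation=2)[:, :]]))
E
```

```text
[0.5356 0.2129 0.0232] [ 3.1167  0.3937 -0.0017] [-4.3688 -0.795   8.3061]
scene brass 409 [[-54.1243 -50.6974  -7.9356  36.8108  77.6562]
 [-23.5283 -20.6674   1.6055  22.6847  25.8509]
 [ 21.1364  22.6972  27.5444  32.3497  44.6639]]
 rect ((11.857650756835938, 1.219045639038086), (49.74077606201172, 135.45013427734375), 89.93131256103516)
 deck 44 [[ 36.082   36.6178  43.0734  50.3157  56.8612]
 [-16.5441 -10.2377  -0.7056  20.2897  20.7813]
 [ 17.2055  17.5134  19.7023  22.2207  22.4594]]
side brass 621 [[-69.6935 -68.2358 -45.8264 -25.373   78.4261]
 [-22.6482 -20.6449   3.9995  26.8287  27.6269]
 [ 22.8374  23.7805  26.8022  30.3055  45.0779]]
 rect ((4.6729888916015625, 2.301952362060547), (51.330474853515625, 150.45233154296875), 89.83495330810547)
 deck 554 [[-118.6395 -116.7677  -93.8772  -70.9482  -68.8847]
 [ -16.8758  -15.3174    3.9151   21.9821   22.7532]
 [  17.38     18.0325   19.8518   21.6086   22.4392]]
```

View pics/c5.png

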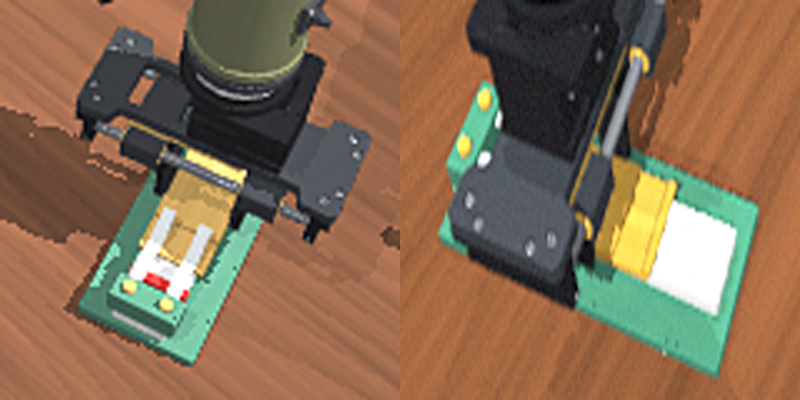

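The view shows the brass end sliding under both clips, straight and centred, with the front at about +40 mm. About 15 mm remain.

Emit:
step_arm(targets=[[0.35,0.09,0,0,0,0,0.3],[0.35,0.09,0,0,0,0,0.3],[0.3,0.08,0,0,0,0,0.3],[0,0,0,0,0,0,0.3],[0,0,0,0,0,0,0.3]])

```text
time: 8.05
position: [0.5465, 0.2156, 0.0232]
tool_rot: [-3.116, -0.393, -0.002]
ft_force: [-3.0, -1.0, 5.3]
grip_width: 0.565
grip_force: 45.0
```

Emit:
step_arm(targets=[[0.15,0.04,0,0,0,0,0.3],[0.1,0.03,0,0,0,0,0.3],[0.1,0.02,0,0,0,0,0.3],[0,0,0,0,0,0,0.3],[0,0,0,0,0,0,0.3]])

```text
time: 8.47
position: [0.5493, 0.2163, 0.0233]
tool_rot: [3.117, 0.394, 0.0]
ft_force: [-3.7, -0.6, 7.3]
grip_width: 0.566
grip_force: 45.0
```

Emit:
step_arm(targets=[[0.1,0.03,0,0,0,0,0.3],[0.1,0.02,0,0,0,0,0.3],[0.1,0.03,0,0,0,0,0.3],[0,0,0,0,0,0,0.3],[0,0,0,0,0,0,0.3]])

```text
time: 8.88
position: [0.5513, 0.2169, 0.0232]
tool_rot: [3.116, 0.394, -0.003]
ft_force: [-6.6, -2.1, 9.2]
grip_width: 0.566
grip_force: 45.0
```

Emit:
step_arm(targets=[[0.1,0.03,0,0,0,0,0.3],[0.1,0.02,0,0,0,0,0.3],[0,0,0,0,0,0,0.3],[0,0,0,0,0,0,0.3],[0,0,0,0,0,0,0.3]])

```text
time: 9.3
position: [0.5514, 0.2169, 0.0232]
tool_rot: [3.115, 0.393, -0.009]
ft_force: [-11.3, -4.0, 14.6]
grip_width: 0.567
grip_force: 45.0
```

Emit:
step_arm(targets=[[0.15,0.04,0,0,0,0,0.3],[0.1,0.02,0,0,0,0,0.3],[0,0,0,0,0,0,0.3],[0,0,0,0,0,0,0.3],[0,0,0,0,0,0,0.3]])

```text
time: 9.72
position: [0.5515, 0.2169, 0.0232]
tool_rot: [3.113, 0.393, -0.017]
ft_force: [-17.4, -6.3, 21.2]
grip_width: 0.563
grip_force: 45.0
```

```bash
python3 m.py 6
python3 - <<'E'
import cv2,numpy as np
a=cv2.imread('pics/scene6.png')[230:310,285:365];b=cv2.imread('pics/side6.png')[220:320,95:255]
cv2.imwrite('pics/c6.png',np.hstack([cv2.resize(a,(480,480),interpolation=2),cv2.resize(b,(320,480),interpolation=2)]))
E
```

```text
[0.5515 0.2169 0.0232] [ 3.1133  0.3935 -0.0173] [-17.385   -6.3094  21.1786]
scene brass 342 [[-35.5782 -32.3237   7.0753  51.8454  78.8815]
 [-23.8362 -20.6152   1.9969  22.843   25.5965]
 [ 20.6792  22.6976  27.7029  32.0496  45.7069]]
 rect ((21.644550323486328, 0.9000148773193359), (116.69022369384766, 48.9794807434082), 0.9199526906013489)Traceback (most recent call last):
  File "m.py", line 16, in <module>
    print(' deck',len(w_),np.percentile(w_,[1,5,50,95,99],axis=0).T)
                          ~~~~~~~~~~~~~^^^^^^^^^^^^^^^^^^^^^^^^^^
    return _quantile_unchecked(
        a, q, axis, out, overwrite_input, method, keepdims, weights)
    return _ureduce(a,
                    func=_quantile_ureduce_func,
    ...<5 lines>...
                    overwrite_input=overwrite_input,
                    method=method)
    r = func(a, **kwargs)
    result = _quantile(arr,
                       quantiles=q,
    ...<2 lines>...
                       out=out,
                       weights=wgt)
    slices_having_nans = np.isnan(arr[-1, ...])
                                  ~~~^^^^^^^^^
IndexError: index -1 is out of bounds for axis 0 with size 0
[ WARN:0@0.016] global loadsave.cpp:275 findDecoder imread_('pics/side6.png'): can't open/read file: check file path/integrity
Traceback (most recent call last):
TypeError: 'NoneType' object is not subscriptable
```

Progress stopped dead with force rising to 18 N, and no deck shows before the stop. So the blank is home. I'll ease off the load and look.

Emit:
step_arm(targets=[[-0.15,-0.04,0,0,0,0,0.3],[-0.15,-0.04,0,0,0,0,0.3],[0,0,0,0,0,0,0.3],[0,0,0,0,0,0,0.3],[0,0,0,0,0,0,0.3]])

```text
time: 10.18
position: [0.5514, 0.2169, 0.0232]
tool_rot: [3.115, 0.393, -0.008]
ft_force: [-9.4, -3.8, 12.7]
grip_width: 0.568
grip_force: 45.0
```

```bash
sed -i '/ deck/d' m.py; python3 m.py 7
python3 - <<'E'
import cv2,numpy as np
a=cv2.imread('pics/scene7.png')[230:310,285:365]
cv2.imwrite('pics/c7.png',cv2.resize(a,(560,560),interpolation=2))
E
```

```text
[0.5514 0.2169 0.0232] [ 3.1154  0.3934 -0.0076] [-9.4297 -3.8089 12.7308]
scene brass 353 [[-35.1233 -32.9284   6.8014  52.1074  78.1512]
 [-23.6666 -20.7696   1.7628  23.0518  25.776 ]
 [ 20.1387  22.599   27.6345  32.663   45.4822]]
 rect ((22.46625518798828, 0.9549179077148438), (115.19207763671875, 50.02638626098633), 0.5512844324111938)
side brass 635 [[-53.3621 -51.9612 -29.1814  -8.6698  -2.1143]
 [-22.1754 -20.3058   3.6667  26.4891  27.5163]
 [ 21.989   23.6264  26.8901  30.2501  31.0479]]
 rect ((12.951889038085938, 2.3967857360839844), (51.158843994140625, 133.150146484375), 89.93656158447266)
```

View pics/c7.png

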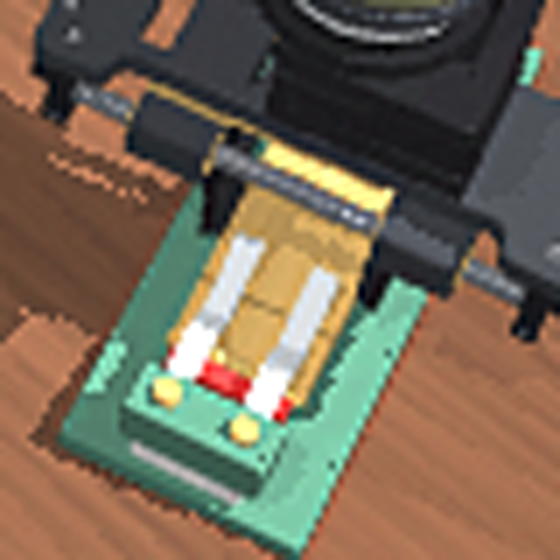

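The view shows the brass up against the red stop, both clips lying down on it, and the fingers clear of the clips. Unloading, then opening.

Emit:
step_arm(targets=[[-0.15,-0.04,0,0,0,0,0.3],[0,0,0.1,0,0,0,0.3],[0,0,0,0,0,0,0.3],[0,0,0,0,0,0,0.3],[0,0,0,0,0,0,0.3]])

```text
time: 10.7
position: [0.5513, 0.2168, 0.0232]
tool_rot: [3.117, 0.394, -0.003]
ft_force: [-5.5, -0.8, 5.1]
grip_width: 0.563
grip_force: 45.0
```

Emit:
step_arm(targets=[[0,0,0,0,0,0,0.6],[0,0,0,0,0,0,0.65],[0,0,0,0,0,0,0.72],[0,0,0,0,0,0,0.78],[0,0,0,0,0,0,0.78]])

```text
time: 11.12
position: [0.5528, 0.2163, 0.023]
tool_rot: [3.117, 0.393, 0.001]
ft_force: [0.2, -0.1, -0.3]
grip_width: 0.749
grip_force: 0.0
```

Emit:
step_arm(targets=[[0,0,0,0,0,0,0.78],[0,0,0,0,0,0,0.78],[0,0,0.5,0,0,0,0.78],[0,0,1,0,0,0,0.78],[0,0,2,0,0,0,0.78]])

```text
time: 11.53
position: [0.5508, 0.2158, 0.0571]
tool_rot: [3.116, 0.393, -0.006]
ft_force: [0.0, 0.1, -0.9]
grip_width: 0.775
grip_force: 0.0
```

Emit:
step_arm(targets=[[0,0,3,0,0,0,0.78],[0,0,3,0,0,0,0.78],[-2,-2,3,0,0,0,0.78],[-2,-3,2,0,0,0,0.78],[0,-3,0,0,0,0,0.78]])

```text
time: 11.95
position: [0.5119, 0.1391, 0.1739]
tool_rot: [-3.116, -0.402, -0.012]
ft_force: [0.7, 1.1, -0.0]
grip_width: 0.781
grip_force: 0.0
```

Emit:
step_arm(targets=[[0,-3,0,0,0,0,0.78],[0,-3,0,0,0,0,0.78],[0,-3,0,0,0,0,0.78],[0,0,0,0,0,0,0.78],[0,0,0,0,0,0,0.78]])

```text
time: 12.37
position: [0.5126, 0.0445, 0.1691]
tool_rot: [3.117, 0.387, 0.002]
ft_force: [0.8, 1.5, 0.7]
grip_width: 0.779
grip_force: 0.0
```

```bash
python3 m.py 8
python3 - <<'E'
import cv2,numpy as np
a=cv2.imread('pics/scene8.png')[225:310,285:370];b=cv2.imread('pics/side8.png')[230:315,105:245]
cv2.imwrite('pics/c8.png',np.hstack([cv2.resize(a,(380,380),interpolation=2),cv2.resize(b,(420,380),interpolation=2)]))
E
```

```text
[0.5126 0.0445 0.1691] [3.1169 0.3867 0.0019] [0.7657 1.5418 0.7358]
scene brass 554 [[-52.0037 -48.7317 -11.1737  49.94    77.646 ]
 [-23.8332 -21.9911   0.9074  24.1729  25.7954]
 [ 21.1171  22.5761  27.3327  31.7593  44.0234]]
 rect ((13.2515869140625, 0.8080940246582031), (132.24728393554688, 50.23265838623047), 0.5732628703117371)
side brass 1174 [[-52.8837 -50.0856  -9.9543  49.2018  78.4312]
 [-22.2447 -19.2736   4.3229  27.1898  27.8817]
 [ 22.5671  23.7043  28.0936  30.5154  44.2578]]
 rect ((13.214717864990234, 2.814075469970703), (133.65284729003906, 52.16218566894531), 0.7116085886955261)
```

View pics/c8.png

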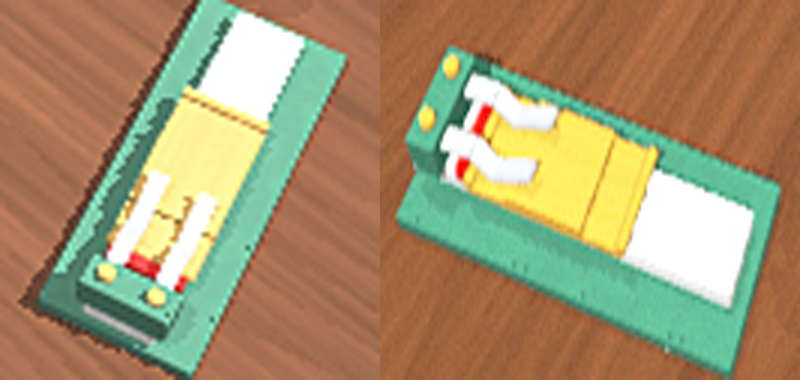

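The view shows the brass flat, grooves up, straight and against the red stop, with both clip noses down in its groove. The gripper is clear. Handing in.

```bash
python3 -c "
from bench import ctrl
print(ctrl.close_job())"
```

```text
the job is handed in; nothing more can be done
None
```

The brass blank is flat on the deck, grooves up, against the red stop, and in the last images both clips look snapped into its groove (I had no clip-angle reading to confirm it); I let go, backed the gripper clear and handed the job in at about 12.5 s.

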